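# Seat the thumb-turn rim lock in the bench fixture

### The arm

A 6-joint arm with a two-finger parallel gripper is mounted at the origin on the work surface. World frame = base frame: x ahead of the robot, y to its left, z up, the work surface at z = 0. Lengths are in mm, angles in rad, forces in N, time in s.
With the tool pointing down it reaches from about 425 to 925 mm from the base axis. Payload 12.5 kg.
Tool frame: the origin (TCP) lies on the mounting face of the last link; the fingertips stand 173 mm ahead of it and the grasp point (between the pads) lies 155 mm ahead of it; z points along the fingers, y is the line along which they close (so a half turn about z gives the same grasp; the last joint's range is limited). The gripper opens to 85 mm and grips with 20 to 120 N. Pads are 22 mm wide; open, the fingers measure 114 mm over their backs; the gripper's body (76 mm by 85 mm) begins 54 mm behind the grasp point. The pads swing forward as they close: fully open they stand 13 mm farther back than shut.
Start: joints at [1.123, 0.491, 1.559, -0, 1.092, -0.106], TCP at [209.466, 588.854, 404.727] pointing down, gripper open.
Joint ranges: [-3.1, 3.1], [-0.84, 2.19], [0.05, 2.79], [-1.13, 4.28], [0.06, 2.93], [-2.69, 2.69]. Speed limits (rad/s): [2.22, 2.22, 2.79, 3.14, 3.14, 3.14].

### API

Orientations are given as a rotation vector (axis times angle).
In Python, from workcell import env gives the robot as it stands.
- The arm moves only by the tool jog_arm, never from a script. Its argument "steps" is a list of rows, each an object with "rotation": the turn, a rotation vector about the tool's x, y, z in degrees, a list of three; "slide": the shift along the tool's x, y, z in cm, a list of three; "fingers": the opening, from 0 (shut) to 1 (fully open). In form: [{"rotation": [rx, ry, rz], "slide": [tx, ty, tz], "fingers": fingers}, ...]. A call has 1 to 10 rows; each row shifts and turns the commanded pose from where the row before left it, along the tool's axes as they then stand; what a row does not reach is not made up. A row lasts 1/10 s, in which the tool goes at most 50 mm and 8.59 degrees, less where a joint would pass 70% of its speed; a pose out of reach is approached as far as the arm can. A call with a gripper value outside its range is refused whole. The fingers move at their own pace and stop on an object; "newtons" is the grip in N (left out, the last holds). Time passes only in rows, so rows that do not move let the fingers close. It gives the time, the measured TCP pose, the force, the opening and the grip force at its end, in the units of the state.
- env.sense(): the state, without advancing time (a new reading comes with each control period).
- env.grab_frame(name): name is "scene" or "side" or "wrist"; returns the picture (480x640x3 uint8, red, green, blue); there is no depth.
- env.calibration(name): a dict with "camera_matrix" (3x3 intrinsics, pixels), "dist" ([k1, k2, p1, p2, k3] as OpenCV has them; the pictures are not rectified), "extrinsics" (4x4, takes a point from world to camera coordinates). Camera axes: x right, y up, looking along -z (the intrinsics and any distortion apply to the point x, -y, -z); pixel columns grow to the right and rows downward; lengths in mm; the calibration is good to about 2 mm. A picture is of the moment at which its call begins: read the wrist's pose just before it. calibration takes no time and is no camera call; for the wrist camera it gives the pose at the moment of the call.
- env.close_job(): hands the job in; it is judged then, once.
The state is a dict: "time": time; "joints": joint angles; "dq": joint speeds; "joint_torque": joint torques, N m; "tool_pos": TCP position; "orientation": TCP orientation; "ft_force": force on the tool from outside, world axes, zero at the start; "wrist_torque": the same for the moment, N m; "finger_gap": opening from 0.0 (shut) to 1.0 (fully open); "gripper_force": force on a finger pad.
Only numpy, scipy, OpenCV 4.12 (cv2) and the standard library are available. Lean on these libraries where they do the work, as an engineer would, in place of code of your own. Each camera call takes 0.05 s, during which the arm holds its last target. There are 200 camera calls.

### The job

Put the brass rim lock that has the flat thumb-turn into the aluminium holding fixture: its case lying flat on the pocket floor, right way up, with the bolt in the notch of the pocket wall, then let go of it. Lower it in, do not drop it, and leave the rim lock with the round knob and the padlock where they are.

Things in the scene. Friction and masses are not known exactly. Their poses are not given: they have to be found in the camera images.
- turn_lock: Rim lock to seat, about 450 g: brass case 60 (x) x 88 (y) x 26 mm (z), lying on its back. Origin: centre of its underside, z up. Steel bolt 22 mm wide sticks 22 mm out of the +y end, 3 to 17 mm up. On top, central, a boss 32 mm across, 26 to 29 mm up, bears the rigid thumb-turn: a flat steel bar 12 (x) x 40 mm (y), 29 to 51 mm up, to pinch across its 12 mm, right over the centre of mass.
- fixture: Fixed aluminium fixture 100 (x) x 128 (y) x 20 mm. Origin: centre of its underside, on the bench, z up. Central open-topped pocket 76 (x) x 104 mm (y), dark floor 8 mm above the origin, walls 12 mm high. Only the +y wall has a notch for the bolt, 38 mm wide, central, down to the floor. Lock seated: frames parallel, same way round, lock origin 8 mm above this one, 8 mm play each way.
- knob_lock: Bystander: a rim lock with the same brass case, bolt and boss, but with a round steel knob 34 mm across, up to 51 mm high. Origin: centre of the case's underside, bolt to +y. To be left alone.
- padlock: Bystander: a padlock lying flat, brass body 50 (x) x 44 (y) x 24 mm, steel shackle reaching to y = +60 mm. Origin: centre of the body's underside. To be left alone.

How it is judged:
By the outcome, as a careful person would: the job done as asked, in the order asked, and still so for the second after the job is handed in, with the robot touching nothing.
It also fails if it takes over 40 s, if anything falls off the work surface, if the arm or the gripper's body presses on something with over 40 N, if the wrist force passes 120 N, or if a joint passes its speed limit or range.

## Working session

There is one attempt and no reset: what is moved stays moved. The work goes in short steps, Python scripts to look and compute and a tool call to move; the robot and the scene stay as the last step left them, time stands still between calls to the robot, and variables do not carry over. Pictures are saved under pics/ and viewed, at most 10 in all, crops included, and the job is handed in when it is done.

Besides the shell and the picture viewer there is one more tool, called after "Emit:" by a JSON object that holds its "method" and its "body". jog_arm: Moves the arm, as the interface text tells. Its arguments: {"type":"object","properties":{"steps":{"type":"array"},"newtons":{"type":"number"}},"required":["steps"]}

```bash
ls; mkdir -p pics; python3 - <<'E'
from workcell import env
import cv2,numpy as np
np.set_printoptions(precision=3,suppress=True)
s=env.sense();print(s)
for n in("scene","side"):
    cv2.imwrite(f"pics/{n}0.png",env.grab_frame(n)[:,:,::-1]); print(env.calibration(n))
E
```

```text
pics
{'time': 0.0, 'joints': array([ 1.123,  0.492,  1.559, -0.   ,  1.092, -0.106]), 'dq': array([-0.001,  0.   ,  0.   , -0.003, -0.002,  0.   ]), 'joint_torque': array([  0.001, -61.847, -26.16 ,  -0.   ,   0.004,  -0.   ]), 'tool_pos': array([209.456, 588.821, 404.123]), 'orientation': array([-0.534, -3.096,  0.002]), 'ft_force': array([ 0.277, -0.174, -0.546]), 'wrist_torque': array([0.019, 0.011, 0.005]), 'gripper_force': 0.0, 'finger_gap': 0.9981394055467496}
{'camera_matrix': array([[544.643,   0.   , 314.182],
       [  0.   , 544.643, 243.431],
       [  0.   ,   0.   ,   1.   ]]), 'dist': array([-0.117,  0.   ,  0.   ,  0.   ,  0.   ]), 'extrinsics': array([[   -0.886,     0.464,    -0.005,   498.272],
       [   -0.318,    -0.6  ,     0.734,   157.017],
       [    0.338,     0.652,     0.679, -1103.045],
       [    0.   ,     0.   ,     0.   ,     1.   ]])}
{'camera_matrix': array([[462.195,   0.   , 316.991],
       [  0.   , 462.195, 246.598],
       [  0.   ,   0.   ,   1.   ]]), 'dist': array([-0.056,  0.   ,  0.   ,  0.   ,  0.   ]), 'extrinsics': array([[   0.993,   -0.121,   -0.012, -540.339],
       [   0.098,    0.74 ,    0.665,  -81.853],
       [  -0.071,   -0.661,    0.747, -745.454],
       [   0.   ,    0.   ,    0.   ,    1.   ]])}
```

View pics/scene0.png

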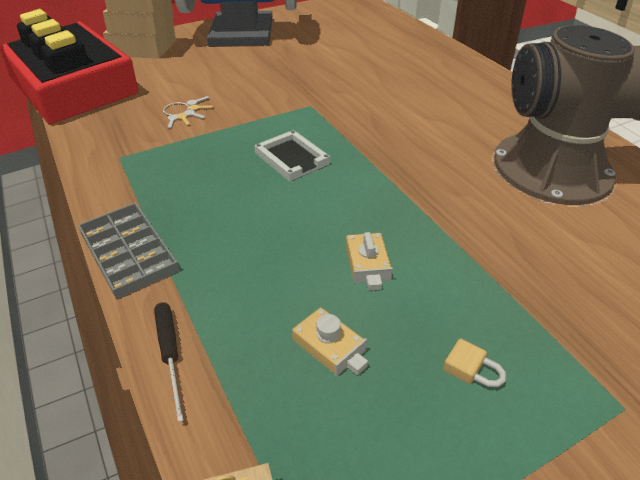

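View pics/side0.png

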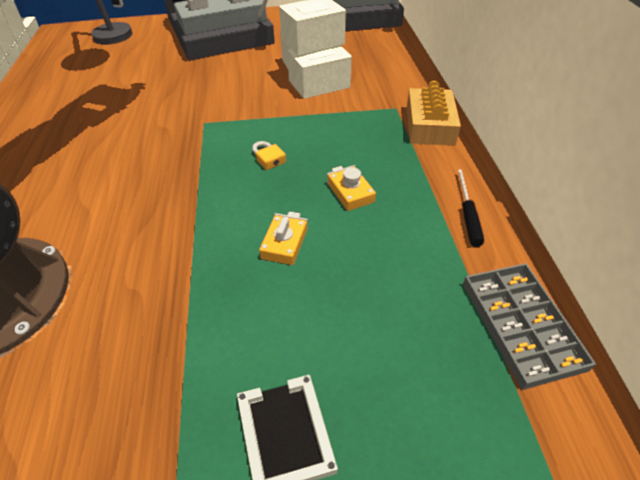

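The scene view shows the turn_lock at about (368,255), with its bolt at (374,283) and the thumb-turn top at (369,238). The fixture is at (292,155) with its notch facing the locks. The side view shows the turn_lock at (285,237), bolt at (293,215), and the fixture notch at (275,390).

```bash
cat > h.py <<'E'
import cv2,numpy as np
np.set_printoptions(precision=2,suppress=True)
F=np.diag([1.,-1,-1])
def back(c,px,z):
    "pixels -> world points on plane z"
    E=c["extrinsics"];R=F@E[:3,:3];t=F@E[:3,3]
    n=cv2.undistortPoints(np.array(px,float).reshape(-1,1,2),c["camera_matrix"],c["dist"])[:,0]
    d=np.c_[n,np.ones(len(n))]@R; o=-R.T@t
    return o+d*((z-o[2])/d[:,2])[:,None]
def proj(c,P):
    E=c["extrinsics"];R=F@E[:3,:3];t=F@E[:3,3]
    return cv2.projectPoints(np.array(P,float),cv2.Rodrigues(R)[0],t,c["camera_matrix"],c["dist"])[0][:,0]
def body(P,x,y,yaw):
    P=np.array(P,float);c,s=np.cos(yaw),np.sin(yaw)
    return np.c_[P[:,0]*c-P[:,1]*s+x,P[:,0]*s+P[:,1]*c+y,P[:,2]]
E
python3 - <<'E'
from workcell import env
from h import *
S,D=env.calibration("scene"),env.calibration("side")
print("turn top scene",back(S,[(365,235),(373,234),(369,253)],51),"case corners",back(S,[(347,237),(384,234),(391,270),(354,275)],26))
print("bolt",back(S,[(374,278)],17))
print("side case",back(D,[(272,212),(308,215),(296,259),(261,252)],26),back(D,[(293,213)],17))
print("fix scene",back(S,[(255,152),(294,132),(329,158),(291,174)],20))
print("fix side",back(D,[(237,394),(308,377),(336,466)],20))
E
```

```text
turn top scene [[491.38  40.97  51.  ]
 [478.69  44.96  51.  ]
 [507.85  79.63  51.  ]] case corners [[504.69   8.03  26.  ]
 [445.83  30.7   26.  ]
 [482.47 107.22  26.  ]
 [539.35  89.28  26.  ]]
bolt [[510.18 102.37  17.  ]]
side case [[476.2  108.42  26.  ]
 [539.67  92.11  26.  ]
 [509.08  -7.56  26.  ]
 [452.65  15.22  26.  ]] [[513.86 110.1   17.  ]]
fix scene [[ 536.6  -310.53   20.  ]
 [ 431.89 -342.79   20.  ]
 [ 413.64 -219.71   20.  ]
 [ 505.25 -205.9    20.  ]]
fix side [[ 409.93 -226.39   20.  ]
 [ 506.32 -213.74   20.  ]
 [ 527.14 -333.05   20.  ]]
```

```bash
cat >> h.py <<'E'
from scipy.spatial.transform import Rotation as Ro
def plan(s,x,y,z,ydir):
    "slide (cm) in the present tool axes and turn (deg, tool axes) to a downward pose with tool y along ydir (or its opposite)"
    R=Ro.from_rotvec(s["orientation"]); sl=R.inv().apply(np.array([x,y,z])-s["tool_pos"])/10
    for sg in(1,-1):
        yd=sg*np.array([np.cos(ydir),np.sin(ydir),0]);zd=np.array([0,0,-1.])
        T=Ro.from_matrix(np.c_[np.cross(yd,zd),yd,zd]); print("slide",sl,"turn",np.degrees((R.inv()*T).as_rotvec()))
E
python3 - <<'E'
from workcell import env
from h import *
s=env.sense();print(Ro.from_rotvec(s["orientation"]).as_matrix());plan(s,493,57,330,-.4)
E
```

```text
[[-0.94  0.34 -0.  ]
 [ 0.34  0.94 -0.  ]
 [ 0.   -0.   -1.  ]]
slide [-44.54 -40.6    7.46] turn [-0.05  0.04 93.34]
slide [-44.54 -40.6    7.46] turn [ -0.04  -0.05 -86.66]
```

Emit:
{"method": "jog_arm", "body": {"steps": [{"rotation": [0,0,0],"slide": [-3,-2.7,0.5],"fingers": 1},{"rotation": [0,0,0],"slide": [-3,-2.7,0.5],"fingers": 1},{"rotation": [0,0,0],"slide": [-3,-2.7,0.5],"fingers": 1},{"rotation": [0,0,0],"slide": [-3,-2.7,0.5],"fingers": 1},{"rotation": [0,0,0],"slide": [-3,-2.7,0.5],"fingers": 1},{"rotation": [0,0,0],"slide": [-3,-2.7,0.5],"fingers": 1},{"rotation": [0,0,0],"slide": [-3,-2.7,0.5],"fingers": 1},{"rotation": [0,0,0],"slide": [-3,-2.7,0.5],"fingers": 1},{"rotation": [0,0,0],"slide": [-3,-2.7,0.5],"fingers": 1},{"rotation": [0,0,0],"slide": [-3,-2.7,0.5],"fingers": 1}]}}

```text
time: 1.1
tool_pos: [402.1, 232.4, 354.5]
orientation: [-0.534, -3.096, -0.0]
ft_force: [0.7, 0.6, 0.5]
finger_gap: 1.002
gripper_force: 0.0
```

Emit:
{"method": "jog_arm", "body": {"steps": [{"rotation": [0,0,0],"slide": [-3,-2.7,0.5],"fingers": 1},{"rotation": [0,0,0],"slide": [-3,-2.7,0.5],"fingers": 1},{"rotation": [0,0,0],"slide": [-3,-2.7,0.5],"fingers": 1},{"rotation": [0,0,0],"slide": [-3,-2.7,0.5],"fingers": 1},{"rotation": [0,0,0],"slide": [-2.5,-2.8,0.5],"fingers": 1},{"rotation": [0,0,8.5],"slide": [0,0,0],"fingers": 1},{"rotation": [0,0,8.5],"slide": [0,0,0],"fingers": 1},{"rotation": [0,0,8.5],"slide": [0,0,0],"fingers": 1},{"rotation": [0,0,8.5],"slide": [0,0,0],"fingers": 1},{"rotation": [0,0,8.5],"slide": [0,0,0],"fingers": 1}]}}

```text
time: 2.1
tool_pos: [492.6, 57.1, 329.5]
orientation: [-1.628, -2.686, 0.0]
ft_force: [-0.4, -0.3, 0.3]
finger_gap: 1.0
gripper_force: 0.0
```

Emit:
{"method": "jog_arm", "body": {"steps": [{"rotation": [0,0,8.5],"slide": [0,0,0],"fingers": 1},{"rotation": [0,0,8.5],"slide": [0,0,0],"fingers": 1},{"rotation": [0,0,8.5],"slide": [0,0,0],"fingers": 1},{"rotation": [0,0,8.5],"slide": [0,0,0],"fingers": 1},{"rotation": [0,0,8.5],"slide": [0,0,0],"fingers": 1},{"rotation": [0,0,8.3],"slide": [0,0,0],"fingers": 1},{"rotation": [0,0,0],"slide": [0,0,0],"fingers": 1},{"rotation": [0,0,0],"slide": [0,0,0],"fingers": 1}]}}

```text
time: 2.9
tool_pos: [492.6, 57.2, 329.6]
orientation: [-2.614, -1.742, 0.0]
ft_force: [0.1, 0.2, -0.2]
finger_gap: 1.006
gripper_force: 0.0
```

```bash
python3 - <<'E'
from workcell import env
from h import *
s=env.sense();print(s["time"],s["joints"],s["tool_pos"]);plan(s,493,57,330,-.4)
im=env.grab_frame("wrist")[:,:,::-1].copy();c=env.calibration("wrist")
np.save("pics/w1.npy",c); cv2.imwrite("pics/w1.png",im)
E
```

```text
2.9 [-0.02  0.41  1.95  0.    0.78  0.38] [492.63  57.18 329.57]
slide [-0.    0.04 -0.04] turn [-0.02  0.    0.28]
slide [-0.    0.04 -0.04] turn [  -0.     -0.03 -179.72]
```

View pics/w1.png

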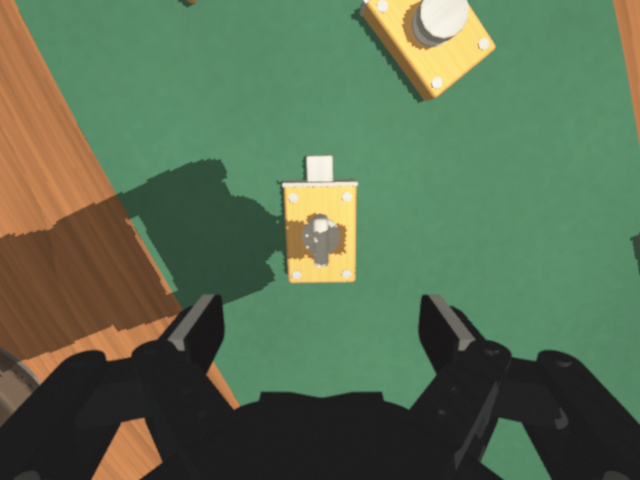

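The wrist view shows the turn_lock almost aligned with the image. Case top corners are (285,184), (357,184), (355,282) and (289,282), the bolt tip is at (319,156), and the bar runs from (321,217) to (321,266).

```bash
python3 - <<'E'
from workcell import env
from h import *
c=np.load("pics/w1.npy",allow_pickle=True).item();s=env.sense()
k=back(c,[(285,184),(357,184),(355,282),(289,282)],26);print(k,k.mean(0))
b=back(c,[(321,217),(321,266)],51);print("bar",b,b.mean(0)); t=back(c,[(319,156)],17);print("bolt",t)
d=(k[0]+k[1]-k[2]-k[3])/2;yaw=np.arctan2(-d[0],d[1]);print("yaw",yaw,np.linalg.norm(d))
x,y=(k.mean(0)[:2]+b.mean(0)[:2])/2
M=[(-30,44,26),(30,44,26),(30,-44,26),(-30,-44,26),(0,66,17),(0,20,51),(0,-20,51)]
print(proj(c,body(M,x,y,yaw)));plan(s,x,y,206,yaw)
E
```

```text
[[481.16 105.51  26.  ]
 [534.99  83.04  26.  ]
 [502.72   3.73  26.  ]
 [449.08  26.11  26.  ]] [491.99  54.6   26.  ]
bar [[499.61  73.96  51.  ]
 [484.46  37.67  51.  ]] [492.04  55.82  51.  ]
bolt [[514.97 115.04  17.  ]]
yaw -0.38524010745892756 85.63366151742784
[[283.65 182.2 ]
 [357.82 181.44]
 [355.83 282.32]
 [287.74 282.96]
 [320.45 153.57]
 [321.01 217.3 ]
 [321.53 267.08]]
slide [-0.21  0.02 12.36] turn [-0.02 -0.   -0.58]
slide [-0.21  0.02 12.36] turn [ -0.     0.02 179.42]
```

Emit:
{"method": "jog_arm", "body": {"steps": [{"rotation": [0,0,-0.6],"slide": [-0.2,0,3],"fingers": 0.4},{"rotation": [0,0,0],"slide": [0,0,3],"fingers": 0.4},{"rotation": [0,0,0],"slide": [0,0,3],"fingers": 0.4},{"rotation": [0,0,0],"slide": [0,0,2],"fingers": 0.4},{"rotation": [0,0,0],"slide": [0,0,1],"fingers": 0.4},{"rotation": [0,0,0],"slide": [0,0,0.3],"fingers": 0.4},{"rotation": [0,0,0],"slide": [0,0,0],"fingers": 0.4},{"rotation": [0,0,0],"slide": [0,0,0],"fingers": 0.4}], "newtons": 60}}

```text
time: 3.75
tool_pos: [492.1, 55.4, 207.5]
orientation: [2.608, 1.751, 0.002]
ft_force: [-0.4, 0.6, -0.6]
finger_gap: 0.399
gripper_force: 0.0
```

Emit:
{"method": "jog_arm", "body": {"steps": [{"rotation": [0,0,0],"slide": [0,0,0],"fingers": 0},{"rotation": [0,0,0],"slide": [0,0,0],"fingers": 0},{"rotation": [0,0,0],"slide": [0,0,0],"fingers": 0},{"rotation": [0,0,0],"slide": [0,0,0],"fingers": 0},{"rotation": [0,0,0],"slide": [0,0,0],"fingers": 0},{"rotation": [0,0,0],"slide": [0,0,0],"fingers": 0},{"rotation": [0,0,0],"slide": [0,0,0],"fingers": 0},{"rotation": [0,0,0],"slide": [0,0,0],"fingers": 0}], "newtons": 60}}

```text
time: 4.55
tool_pos: [491.9, 55.4, 207.4]
orientation: [2.608, 1.75, 0.002]
ft_force: [-1.1, 0.7, 7.3]
finger_gap: 0.122
gripper_force: 59.3
```

Emit:
{"method": "jog_arm", "body": {"steps": [{"rotation": [0,0,0],"slide": [0,0,-0.5],"fingers": 0},{"rotation": [0,0,0],"slide": [0,0,-1.5],"fingers": 0},{"rotation": [0,0,0],"slide": [0,0,-3],"fingers": 0},{"rotation": [0,0,0],"slide": [0,0,-3],"fingers": 0},{"rotation": [0,0,0],"slide": [0,0,-2],"fingers": 0},{"rotation": [0,0,0],"slide": [0,0,0],"fingers": 0},{"rotation": [0,0,0],"slide": [0,0,0],"fingers": 0}], "newtons": 60}}

```text
time: 5.25
tool_pos: [491.5, 55.4, 306.3]
orientation: [-2.609, -1.75, 0.0]
ft_force: [-0.3, 1.2, -6.6]
finger_gap: 0.123
gripper_force: 59.2
```

```bash
python3 - <<'E'
from workcell import env
from h import *
s=env.sense();print(s["joints"]);plan(s,468,-270,307,.14)
im=env.grab_frame("wrist")[:,:,::-1].copy();np.save("pics/w2.npy",env.calibration("wrist"))
sd=env.grab_frame("side")[:,:,::-1][130:330,180:400]
cv2.imwrite("pics/w2.png",np.hstack([im[:,100:540],cv2.resize(sd,(352,320))[:, :] if 0 else np.vstack([cv2.resize(sd,(352,320)),np.zeros((160,352,3),np.uint8)])]))
E
```

```text
[-0.02  0.45  1.98  0.    0.72  0.37]
slide [-31.    10.16  -0.07] turn [ -0.01  -0.   -30.3 ]
slide [-31.    10.16  -0.07] turn [ -0.     0.01 149.7 ]
```

View pics/w2.png

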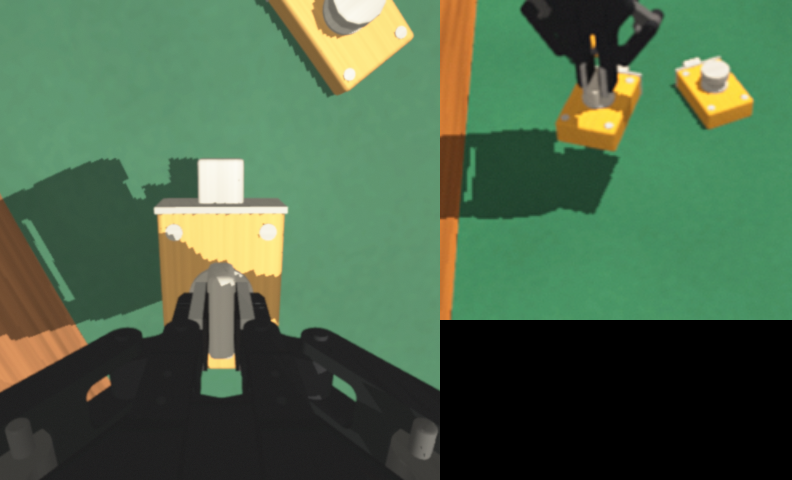

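The lock is held by its bar. In the left (wrist) panel the case +y top corners are at (155,210) and (287,210), and the bolt tip is at y≈159. I'll check those against a level model.

```bash
python3 - <<'E'
from workcell import env
from h import *
c=np.load("pics/w2.npy",allow_pickle=True).item()
x,y,yaw,h=491.5,55.4,-.39,98.8
M=np.array([(-30,44,26),(30,44,26),(-30,44,0),(30,44,0),(-11,66,17),(11,66,17),(0,20,51),(0,-20,51)],float)
for p in(0,.05,-.05,.1):
    Q=M-[0,0,48];Q=Ro.from_euler("x",p).apply(Q)+[0,0,48+h]
    print(p,proj(c,body(Q,x,y,yaw))-[100,0])
E
```

```text
0 [[155.01 205.42]
 [287.95 205.58]
 [164.54 196.82]
 [278.47 196.96]
 [197.61 154.7 ]
 [245.47 154.75]
 [221.35 276.1 ]
 [221.23 361.68]]
0.05 [[153.93 203.96]
 [289.04 204.13]
 [163.62 192.97]
 [279.4  193.11]
 [197.03 151.55]
 [246.05 151.6 ]
 [221.34 277.46]
 [221.24 360.5 ]]
-0.05 [[156.06 207.08]
 [286.9  207.25]
 [165.4  200.79]
 [277.6  200.93]
 [198.15 158.07]
 [244.92 158.12]
 [221.35 274.86]
 [221.23 362.76]]
0.1 [[152.79 202.74]
 [290.17 202.91]
 [162.65 189.24]
 [280.38 189.38]
 [196.43 148.64]
 [246.65 148.69]
 [221.34 278.95]
 [221.24 359.23]]
```

Emit:
{"method": "jog_arm", "body": {"steps": [{"rotation": [0,0,0],"slide": [-1.5,0.6,0],"fingers": 0},{"rotation": [0,0,0],"slide": [-3,1.2,0],"fingers": 0},{"rotation": [0,0,0],"slide": [-3.5,1.4,0],"fingers": 0},{"rotation": [0,0,0],"slide": [-3.5,1.4,0],"fingers": 0},{"rotation": [0,0,0],"slide": [-3.5,1.4,0],"fingers": 0},{"rotation": [0,0,0],"slide": [-3.5,1.4,0],"fingers": 0},{"rotation": [0,0,0],"slide": [-3.5,1.4,0],"fingers": 0},{"rotation": [0,0,0],"slide": [-3.5,1.4,0],"fingers": 0},{"rotation": [0,0,0],"slide": [-3.5,1.4,0],"fingers": 0},{"rotation": [0,0,0],"slide": [-3.5,1.4,0],"fingers": 0}], "newtons": 60}}

```text
time: 6.35
tool_pos: [488.6, -296.2, 305.0]
orientation: [-2.607, -1.749, 0.001]
ft_force: [1.0, -0.5, -6.1]
finger_gap: 0.116
gripper_force: 59.2
```

Emit:
{"method": "jog_arm", "body": {"steps": [{"rotation": [0,0,0],"slide": [-3.5,1.4,0],"fingers": 0},{"rotation": [0,0,0],"slide": [-3,1.2,0],"fingers": 0},{"rotation": [0,0,0],"slide": [-2.3,0.6,0],"fingers": 0},{"rotation": [0,0,-4],"slide": [0,0,0],"fingers": 0},{"rotation": [0,0,-8],"slide": [0,0,0],"fingers": 0},{"rotation": [0,0,-8],"slide": [0,0,0],"fingers": 0},{"rotation": [0,0,-7],"slide": [0,0,0],"fingers": 0},{"rotation": [0,0,-3.3],"slide": [0,0,0],"fingers": 0},{"rotation": [0,0,0],"slide": [0,0,0],"fingers": 0},{"rotation": [0,0,0],"slide": [0,0,0],"fingers": 0}], "newtons": 60}}

```text
time: 7.35
tool_pos: [485.1, -388.2, 305.4]
orientation: [-2.062, -2.368, -0.0]
ft_force: [-0.9, 0.1, -5.5]
finger_gap: 0.118
gripper_force: 59.2
```

```bash
python3 - <<'E'
from workcell import env
from h import *
s=env.sense();print(s["joints"],s["tool_pos"],s["finger_gap"])
im=env.grab_frame("wrist")[:,:,::-1].copy();np.save("pics/w3.npy",env.calibration("wrist"))
cv2.imwrite("pics/w3.png",im)
E
```

```text
[-0.78  0.6   1.67  0.    0.88 -0.92] [ 485.12 -388.21  305.4 ] 0.11821904905806918
```

View pics/w3.png

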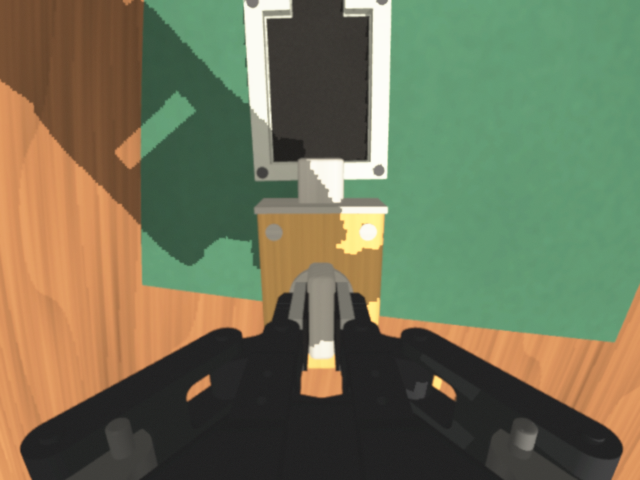

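The wrist view shows the fixture ahead of the held lock. Near outer corners are (256,181) and (388,179), far inner corners about (266,16) and (373,13), notch edges x≈291 and 343, and near inner corners (272,163) and (372,161). I'll fit the pose.

```bash
python3 - <<'E'
from workcell import env
from h import *
from scipy.optimize import least_squares as ls
c=np.load("pics/w3.npy",allow_pickle=True).item();s=env.sense()
M=[(-50,-64,20),(50,-64,20),(-38,52,20),(38,52,20),(-19,52,20),(19,52,20),(-38,-52,20),(38,-52,20)]
px=np.array([(256,181),(388,179),(266,16),(373,13),(291,16),(343,14),(272,163),(372,161)],float)
r=ls(lambda p:(proj(c,body(M,*p))-px).ravel(),[468,-270,.14],x_scale=[10,10,.1],loss="soft_l1");print(r.x,r.fun.reshape(-1,2))
x,y,f=r.x
# held lock pose from this picture: level, bottom height from grasp
L=[(-30,44,26),(30,44,26),(-11,66,17),(11,66,17)];q=np.array([(255,210),(387,210),(298,159),(344,159)],float)
h=s["tool_pos"][2]-207.4
r2=ls(lambda p:(proj(c,body(L,*p)+[0,0,h])-q).ravel(),[485,-388,.14],x_scale=[10,10,.1]);print(r2.x,r2.fun.reshape(-1,2))
# tool target = tool + (fixture - lock), turn about tool z
R=Ro.from_rotvec(s["orientation"]);dyaw=f-r2.x[2]
off=s["tool_pos"][:2]-r2.x[:2];cr,sr=np.cos(dyaw),np.sin(dyaw);t=np.array([x,y])+np.array([[cr,-sr],[sr,cr]])@off
print("turn z deg",-np.degrees(dyaw),"target",t,"slide",R.inv().apply([*(t-s["tool_pos"][:2]),0])/10)
E
```

```text
[ 469.58 -283.02    0.16] [[ 0.22  4.89]
 [ 0.12  3.58]
 [-3.95 -0.93]
 [ 0.92 -1.11]
 [-1.07 -2.02]
 [ 2.94 -1.61]
 [-1.03  6.37]
 [ 0.52  5.79]]
[ 485.31 -389.94    0.14] [[ 0.01 -0.26]
 [-0.01 -0.26]
 [-0.76  0.27]
 [ 0.76  0.26]]
turn z deg -1.4298515141188954 target [ 469.36 -281.29] slide [10.81 -0.09  0.01]
```

```bash
python3 - <<'E'
import cv2
im=cv2.imread("pics/w3.png")[0:190,230:410]
cv2.imwrite("pics/w3c.png",cv2.resize(im,None,fx=3.1,fy=3.1,interpolation=cv2.INTER_NEAREST))
E
```

```text
(no output)
```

View pics/w3c.png

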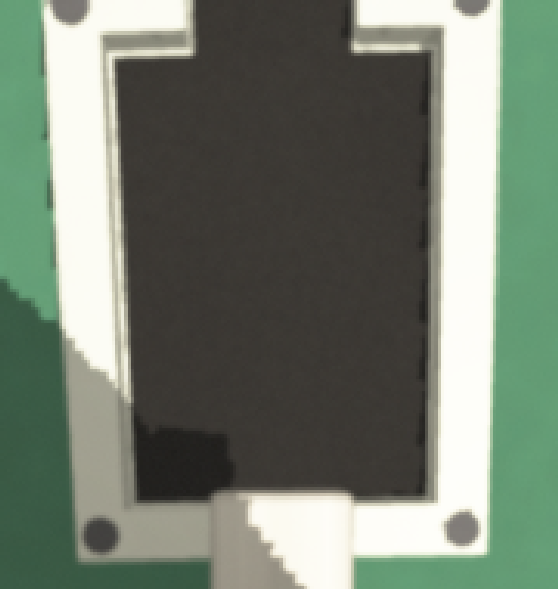

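The zoomed crop shows the top rim's inner corners at original pixels (263,11), (373,8), (371,163.5) and (370.6,161). The floor corners are (267,19), (369,17), (274,161) and (367,160). My first far-edge points were on the floor, so I'm refitting.

```bash
python3 - <<'E'
from workcell import env
from h import *
from scipy.optimize import least_squares as ls
c=np.load("pics/w3.npy",allow_pickle=True).item();s=env.sense()
M=[(-50,-64,20),(50,-64,20),(-38,52,20),(38,52,20),(-19,52,20),(19,52,20),(-38,-52,20),(38,-52,20),(-38,52,8),(38,52,8),(-38,-52,8),(38,-52,8)]
px=np.array([(255.2,180.6),(387.1,178.4),(263.2,11.3),(372.9,8.4),(291.3,9.7),(344.5,8.4),(270.6,163.5),(370.6,161.3),(267.4,19.4),(369.4,16.8),(273.9,161.3),(367.1,159.7)])
r=ls(lambda p:(proj(c,body(M,*p))-px).ravel(),[468,-270,.14],x_scale=[10,10,.1],loss="soft_l1");print(r.x,r.fun.reshape(-1,2))
off=np.array([-.2,1.7]);t=r.x[:2]+off;print(t);plan(s,*t,260,r.x[2])
E
```

```text
[ 468.81 -280.25    0.16] [[-0.21  1.14]
 [ 0.18  0.8 ]
 [-1.43 -1.16]
 [ 1.02 -0.73]
 [-1.57 -0.48]
 [ 1.37 -0.41]
 [-0.73  1.71]
 [ 1.13  1.92]
 [-2.75 -2.74]
 [ 1.97 -2.48]
 [-1.74  3.06]
 [ 2.38  2.76]]
[ 468.61 -278.55]
slide [11.08 -0.12  4.58] turn [-0.05 -0.08 -1.09]
slide [11.08 -0.12  4.58] turn [ -0.12   0.08 178.91]
```

Emit:
{"method": "jog_arm", "body": {"steps": [{"rotation": [0,0,-1.1],"slide": [1,-0.1,0],"fingers": 0},{"rotation": [0,0,0],"slide": [2.2,0,0],"fingers": 0},{"rotation": [0,0,0],"slide": [2.7,0,0],"fingers": 0},{"rotation": [0,0,0],"slide": [2.7,0,0],"fingers": 0},{"rotation": [0,0,0],"slide": [1.7,0,1],"fingers": 0},{"rotation": [0,0,0],"slide": [0.8,0,2],"fingers": 0},{"rotation": [0,0,0],"slide": [0,0,2],"fingers": 0},{"rotation": [0,0,0],"slide": [0,0,1.3],"fingers": 0},{"rotation": [0,0,0],"slide": [0,0,0],"fingers": 0},{"rotation": [0,0,0],"slide": [0,0,0],"fingers": 0}], "newtons": 60}}

```text
time: 8.4
tool_pos: [466.9, -278.9, 243.9]
orientation: [2.038, 2.391, 0.0]
ft_force: [-0.2, 0.5, -6.1]
finger_gap: 0.123
gripper_force: 59.1
```

```bash
python3 - <<'E'
from workcell import env
from h import *
s=env.sense();plan(s,468.6,-278.6,215.4,.16)
im=env.grab_frame("wrist")[:,:,::-1][100:420,180:460];np.save("pics/w4.npy",env.calibration("wrist"))
sd=env.grab_frame("side")[:,:,::-1][330:480,210:370]
cv2.imwrite("pics/w4.png",np.hstack([cv2.resize(im,(420,480)),np.vstack([cv2.resize(sd,(376,352)),np.zeros((128,376,3),np.uint8)])]))
E
```

```text
slide [-0.    0.17  2.85] turn [ 0.   -0.   -0.06]
slide [-0.    0.17  2.85] turn [ -0.    -0.01 179.94]
```

View pics/w4.png

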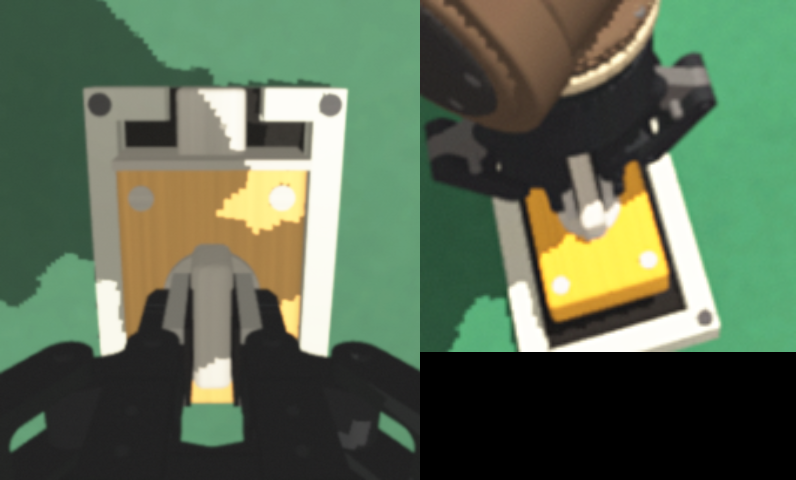

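The lock is above the pocket and its bolt is over the notch, about 1.5 mm left of centre. Far outer fixture corners are at (235,159) and (412,159) in the original image. I'm checking the fore-aft position before lowering.

```bash
python3 - <<'E'
from workcell import env
from h import *
c=np.load("pics/w4.npy",allow_pickle=True).item();s=env.sense()
g=lambda u,v:(180+u/1.5,100+v/1.5)
k=back(c,[g(83,89),g(348,89)],20);l=back(c,[g(113,167),g(311,167)],26+243.9-207.4)
i=Ro.from_rotvec(s["orientation"]).inv()
f=i.apply(np.c_[k[:,:2]-s["tool_pos"][:2],[0,0]]);e=i.apply(np.c_[l[:,:2]-s["tool_pos"][:2],[0,0]])
print("rim",f,"case",e,"dx",f[:,0]-64-(e[:,0]-44),"dy",f[:,1].mean()-e[:,1].mean())
E
```

```text
rim [[ 62.75 -48.03  -0.1 ]
 [ 62.75  51.63  -0.01]] case [[ 41.16 -29.71  -0.07]
 [ 41.15  30.5   -0.01]] dx [1.58 1.61] dy 1.4030121118495806
```

Emit:
{"method": "jog_arm", "body": {"steps": [{"rotation": [0,0,0],"slide": [0.15,0.15,0],"fingers": 0},{"rotation": [0,0,0],"slide": [0,0,0.8],"fingers": 0},{"rotation": [0,0,0],"slide": [0,0,0.8],"fingers": 0},{"rotation": [0,0,0],"slide": [0,0,0.5],"fingers": 0},{"rotation": [0,0,0],"slide": [0,0,0.4],"fingers": 0},{"rotation": [0,0,0],"slide": [0,0,0.2],"fingers": 0},{"rotation": [0,0,0],"slide": [0,0,0],"fingers": 0},{"rotation": [0,0,0],"slide": [0,0,0],"fingers": 0}], "newtons": 60}}

```text
time: 9.3
tool_pos: [468.1, -277.1, 216.7]
orientation: [2.038, 2.391, 0.0]
ft_force: [-0.1, 0.1, -6.3]
finger_gap: 0.122
gripper_force: 59.2
```

Emit:
{"method": "jog_arm", "body": {"steps": [{"rotation": [0,0,0],"slide": [0,0,0.1],"fingers": 0},{"rotation": [0,0,0],"slide": [0,0,0.04],"fingers": 0},{"rotation": [0,0,0],"slide": [0,0,0],"fingers": 0},{"rotation": [0,0,0],"slide": [0,0,0],"fingers": 0}], "newtons": 60}}

```text
time: 9.7
tool_pos: [468.0, -277.1, 215.5]
orientation: [2.038, 2.391, 0.0]
ft_force: [-1.8, 0.4, -1.3]
finger_gap: 0.121
gripper_force: 59.8
```

Emit:
{"method": "jog_arm", "body": {"steps": [{"rotation": [0,0,0],"slide": [0,0,0.03],"fingers": 0},{"rotation": [0,0,0],"slide": [0,0,0.02],"fingers": 0},{"rotation": [0,0,0],"slide": [0,0,0],"fingers": 0},{"rotation": [0,0,0],"slide": [0,0,0],"fingers": 0}], "newtons": 60}}

```text
time: 10.1
tool_pos: [467.9, -277.1, 215.5]
orientation: [2.038, 2.39, 0.0]
ft_force: [-4.6, 0.5, 7.4]
finger_gap: 0.121
gripper_force: 61.1
```

Emit:
{"method": "jog_arm", "body": {"steps": [{"rotation": [0,0,0],"slide": [0,0,0],"fingers": 0.2},{"rotation": [0,0,0],"slide": [0,0,0],"fingers": 0.4},{"rotation": [0,0,0],"slide": [0,0,0],"fingers": 0.4},{"rotation": [0,0,0],"slide": [0,0,0],"fingers": 0.4},{"rotation": [0,0,0],"slide": [0,0,-1],"fingers": 0.4},{"rotation": [0,0,0],"slide": [0,0,-2],"fingers": 0.4},{"rotation": [0,0,0],"slide": [0,0,-3],"fingers": 0.4},{"rotation": [0,0,0],"slide": [0,0,-3],"fingers": 0.4},{"rotation": [0,0,0],"slide": [0,0,-3],"fingers": 0.4},{"rotation": [0,0,0],"slide": [0,0,0],"fingers": 0.4}]}}

```text
time: 11.1
tool_pos: [468.3, -277.1, 339.0]
orientation: [2.033, 2.386, 0.001]
ft_force: [1.3, -0.3, 0.2]
finger_gap: 0.403
gripper_force: 0.0
```

```bash
python3 - <<'E'
from workcell import env
import cv2
cv2.imwrite("pics/w5.png",env.grab_frame("wrist")[:,:,::-1])
E
```

```text
(no output)
```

View pics/w5.png

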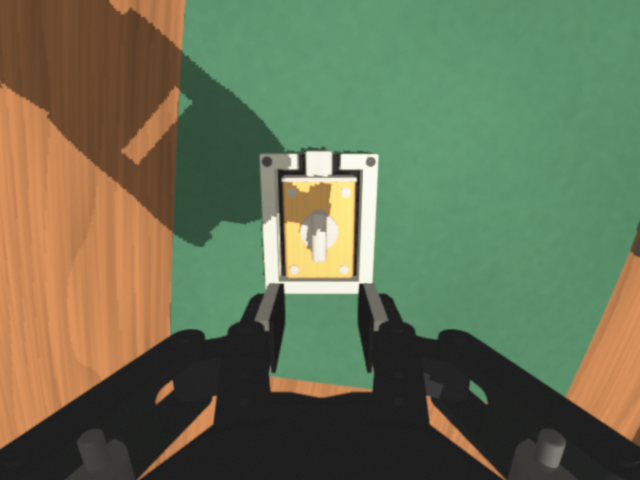

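The lock sits in the pocket, parallel to it, with the bolt (319,162) in the notch and the gripper clear. Floor contact came at the expected height (TCP 215.5 against 215.4), so it is lying flat.

```bash
python3 -c "
from workcell import env
print(env.close_job())"
```

```text
the job is handed in; nothing more can be done
None
```

The thumb-turn lock was lowered into the fixture, lies flat and right way up with its bolt in the notch, and was released. The knob lock and padlock weren't touched, and I handed the job in at about 11 s.

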